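# Lid and clip down a specimen tub

### The arm

A 6-joint arm with a two-finger parallel gripper is mounted at the origin on the work surface. World frame = base frame: x ahead of the robot, y to its left, z up, the work surface at z = 0. Lengths are in m, angles in rad, forces in N, time in s.
With the tool pointing down it reaches from about 0.325 to 0.9 m from the base axis. Payload 6.1 kg.
Tool frame: the origin (TCP) lies midway between the tips of the shut fingers; the grasp point (between the pads) lies 19 mm behind it; z points along the fingers, y is the line along which they close (so a half turn about z gives the same grasp; the last joint's range is limited). The gripper opens to 87 mm and grips with 3 to 60 N. Pads are 19 mm wide; open, the fingers measure 117 mm over their backs; the gripper's body (75 mm by 190 mm) begins 51 mm behind the grasp point.
Start: joints at [-1.316, 0.22, 1.526, -0, 1.395, -0.126], TCP at [0.232, -0.58, 0.223] pointing down, gripper open.
Joint ranges: [-2.98, 2.98], [-0.91, 2.08], [0.09, 2.57], [-1.24, 4.39], [0.2, 2.65], [-2.68, 2.68]. Speed limits (rad/s): [2.57, 2.57, 3.01, 3.14, 3.14, 3.14].

### API

Orientations are given as a unit quaternion [w, x, y, z].
In Python, from cell import arm gives the robot as it stands.
- The arm moves only by the tool arm_command, never from a script. Its argument "rows" is a list of rows, each an object with "rotation": the turn, a rotation vector about the tool's x, y, z in degrees, a list of three; "xyz": the shift along the tool's x, y, z in cm, a list of three; "grip": the opening, from -1 (shut) to 1 (fully open). A call has 1 to 5 rows; each row shifts and turns the commanded pose from where the row before left it, along the tool's axes as they then stand; what a row does not reach is not made up. A row lasts 1/12 s, in which the tool goes at most 41.7 mm and 7.16 degrees, less where a joint would pass 70% of its speed; a pose out of reach is approached as far as the arm can. A call is refused whole if a number of a shift passes 4.17 or a number of a turn 7.16, either way. A call with a gripper value outside its range is refused whole. The fingers move at their own pace and stop on an object; "newtons" is the grip in N (left out, the last holds). Time passes only in rows, so rows that do not move let the fingers close. It gives the time, the measured TCP pose, the force, the opening and the grip force at its end, in the units of the state.
- arm.state(): the state, without advancing time (a new reading comes with each control period).
- arm.read_camera(name): name is "side" or "top" or "wrist"; returns the picture (480x640x3 uint8, red, green, blue); there is no depth.
- arm.camera_info(name): a dict with "mtx" (3x3 intrinsics, pixels), "xyz" and "rotation" of the camera in the world. Camera axes: x right, y down, z forward; pixel columns grow to the right and rows downward; lengths in m; the calibration is good to about 2 mm. A picture is of the moment at which its call begins: read the wrist's pose just before it. camera_info takes no time and is no camera call; for the wrist camera it gives the pose at the moment of the call.
- arm.sign_off(): hands the job in; it is judged then, once.
Trained networks look in the newest picture that a camera, given by its name, has taken for a name from the list of things; names that differ only in an ending like _2 or _b are one class to them, and where a whole thing is asked for, a point or a joint stands for the part that bears it (a point fixed in the world has none). Each returns a list of dicts, best first, with "conf" (0 to 1); they miss things now and then, are a little off and sometimes report something else, mostly with a low value. They report only what shows in the picture. A call takes as long as a camera call. They do not tell look-alikes from the thing itself.
- arm.search_frame(camera, target): "uv" ([column, row] in pixels, amid what is visible of it).
- arm.regions_of(camera, target): "pixels" (480x640 bool, what is visible of it) and "uv" ([column, row] in pixels, amid what is visible of it).
The state is a dict: "time": time; "joint_pos": joint angles; "dq": joint speeds; "effort": joint torques, N m; "tcp_pos": TCP position; "eef_rot": TCP orientation; "wrist_force": force on the tool from outside, world axes, zero at the start; "wrist_torque": the same for the moment, N m; "finger_gap": opening from 0.0 (shut) to 1.0 (fully open); "grasp_force": force on a finger pad.
Only numpy, scipy, OpenCV 4.12 (cv2) and the standard library are available. Lean on these libraries where they do the work, as an engineer would, in place of code of your own. Each camera call takes 0.05 s, during which the arm holds its last target. There are 200 camera calls.

### The job

Put the lid on the specimen tub by its knob, setting it gently into the mouth until it is fully home. Then fold each of the three clips over the lid rim and press it until it snaps shut and stays down; press firmly but carefully, feeling for the snap, because a clip cracks at 22 N. Leave the petri dish, needle and vial alone.

Things in the scene. Friction and masses are not known exactly. Their poses are not given: they have to be found in the camera images.
- tub: Round grey plastic specimen tub, fixed to the bench, open on top. Outer diameter 124, height 60, mouth diameter 111, inside depth 51. White clips a, b, c stand round its rim at 0, 120 and 240 degrees from its x axis, counter-clockwise from above. Origin at the centre of its underside, z up; its yaw varies.
- lid: Loose white round lid, about 100 to 200 g, lying on the bench plug down. From below: a plug 106 across and 8 deep with a chamfered foot (it fits the tub's mouth with 2.5 clearance all round), a flange 120 across and 5 thick, a black knob. Origin at the centre of the plug's underside, z up.
- lid_knob (a point): Point to grip on the lid's black knob, on the lid's axis, z up. Knob 26 across, 34 tall; the point is 22 above the lid's top face, 12 below the knob's top and 35 above the plug's underside. When the lid is home its flange lies on the tub's rim: this point is then on the tub's axis, 87 above the bench, and the lid's top face 65 above it.
- clip_a_hinge (a point): Nominal middle of clip a's hinge axis, 70 from the tub's axis and 71.5 above the bench. The axis is level and tangential to the rim; the clip folds inwards, towards the tub's axis. The real clip sits up to 3.2 higher or lower than this point says (not measured, different for each clip), so feel for it. Its bracket reaches 19 outside the axis.
- clip_b_hinge (a point): The same for clip b.
- clip_c_hinge (a point): The same for clip c.
- clip_a (a joint): Angle of clip a, rad: 0 = shut, level over the lid's edge; 1.57 = upright; 1.95 = most open. At the start it comes to rest near 1.65. A clip is a white flap 30 wide, 4 thick, 36 long from hinge to free end, the hinge in mid-thickness; along the free end of its outer face runs a lip 4 thick, standing 4 proud. Shut, the flap's upper face is nominally 73.5 above the bench.
- clip_b (a joint): The same for clip b. All clips: an over-centre spring pushes the clip back open (towards 1.65) until it is within about 0.035 rad of shut, then snaps it shut and holds it. Pressed near the free end the push grows to about 7 N between 0.6 and 0.2 rad, then fades to nothing at the snap; after it the force rises at the stop by 5 to 10 N per mm.
- clip_c (a joint): The same for clip c.
- petri_dish_mid (a point): Centre of a clear petri dish, diameter 60, 14 high, beyond the work: leave alone.
- needle_mid (a point): Middle of the wooden handle (8 thick, 90 long) of a dissecting needle lying on the bench: leave alone.
- vial_mid (a point): Centre of a small glass vial, diameter 28, 60 tall: leave alone.
Things that resemble listed ones, but are neither listed nor needed, are in the scene too. Of the things like the lid, leave any that is blue or orange; of the rest the smaller one is meant.

How it is judged:
On the way:
1. the lid is home in the tub's mouth and let go, with all three clips still open (horizontal distance between lid_knob and tub below 0.005 m and z of lid_knob in the frame of tub below 0.0885 m and angle between lid_knob's own z axis and vertical below 0.03 rad and contact force between the fingers and lid below 0.1 N and value of joint each of clip_a, clip_b, clip_c above 0.5 rad), for 0.2 s.
At the end, for the whole second after the job is handed in: The lid is home in the tub's mouth (within 5 mm of its axis, 1.5 mm of its seated height, 0.03 rad of level), and all three clips are snapped shut (within 0.03 rad of flat) and stay so (horizontal distance between lid_knob and tub below 0.005 m and z of lid_knob in the frame of tub between 0.085 and 0.0885 m and angle between lid_knob's own z axis and vertical below 0.03 rad and value of joint each of clip_a, clip_b, clip_c below 0.03 rad); the robot touches nothing.
It fails at once if a clip or the tub is pushed with more than 22 N by the robot (contact force between any of the fingers, the arm and tub above 22 N).
It fails at once if the lid is dropped (it falls, out of the fingers, at over 0.4 m/s, a drop of about 8 mm) or forced into the tub (over 80 N between them) (contact force between lid and tub above 80 N or (contact force between the fingers and lid below 0.1 N and linear speed of lid above 0.4 m/s)).
It fails at once if the petri dish, the needle or the vial is moved more than 15 mm (distance of any of petri_dish_mid, needle_mid, vial_mid from where it was at the start of the episode above 0.015 m).
It also fails if it takes over 72 s, if anything falls off the work surface, if the arm or the gripper's body presses on something with over 40 N, if the wrist force passes 120 N, or if a joint passes its speed limit or range.

## Working session

There is one attempt and no reset: what is moved stays moved. The work goes in short steps, Python scripts to look and compute and a tool call to move; the robot and the scene stay as the last step left them, time stands still between calls to the robot, and variables do not carry over. Pictures are saved under pics/ and viewed, at most 10 in all, crops included, and the job is handed in when it is done.

Besides the shell and the picture viewer there is one more tool, called in YAML: its name, and indented under it one key for each argument. arm_command: Moves the arm, as the interface text tells. Its arguments: {"type":"object","properties":{"rows":{"type":"array","items":{"type":"object","properties":{"rotation":{"type":"array","items":{"type":"number"}},"xyz":{"type":"array","items":{"type":"number"}},"grip":{"type":"number"}}}},"newtons":{"type":"number"}},"required":["rows"]}

```bash
mkdir -p pics; ls; python3 - <<'E'
from cell import arm
import cv2,numpy as np
s=arm.state();print(s)
for c in ["top","side"]:
    im=arm.read_camera(c);cv2.imwrite(f"pics/{c}0.png",im[...,::-1])
    i=arm.camera_info(c);print(c,i)
    for t in ["tub","lid","lid_knob","clip_a","petri_dish_mid","needle_mid","vial_mid"]:
        print(t,[(np.round(d['uv']).tolist(),round(d['conf'],2)) for d in arm.search_frame(c,t)])
print(arm.state()['time'])
E
```

```text
pics
{'time': 0.0, 'joint_pos': array([-1.31610329e+00,  2.21262054e-01,  1.52759946e+00, -9.79477795e-06,
        1.39467024e+00, -1.26088407e-01]), 'dq': array([ 0.0006289 , -0.00012773, -0.00155708, -0.00055953, -0.00094962,
       -0.00078472]), 'effort': array([-2.40622148e-04, -4.94602668e+01, -3.87380111e+01,  7.00671645e-02,
        5.71421825e-02, -1.52048638e-04]), 'tcp_pos': array([ 0.23212414, -0.57963972,  0.22142115]), 'eef_rot': array([-9.67238249e-04,  9.81929744e-01,  1.89243331e-01, -6.71122995e-05]), 'wrist_force': array([-0.7107072 , -0.49837022, -0.40516645]), 'wrist_torque': array([ 0.00537275, -0.01116458,  0.07212223]), 'grasp_force': 0.0, 'finger_gap': 1.000946692724763}
top {'mtx': array([[457.89794752,   0.        , 324.84146022],
       [  0.        , 457.89794752, 240.1300081 ],
       [  0.        ,   0.        ,   1.        ]]), 'xyz': array([0.55130109, 0.05821013, 0.8446123 ]), 'rotation': array([ 0.02942786, -0.69787396,  0.71561529,  0.00083608])}
tub []
lid [([324.0, 353.0], 0.83), ([261.0, 148.0], 0.76), ([298.0, 241.0], 0.72), ([178.0, 326.0], 0.
[... 369 characters left out ...]
  , 316.08485483],
       [  0.        , 515.5955625 , 233.34196932],
       [  0.        ,   0.        ,   1.        ]]), 'xyz': array([0.45388835, 0.86809554, 0.64241531]), 'rotation': array([ 0.03792165, -0.08028728,  0.88069904, -0.46527959])}
tub [([338.0, 202.0], 0.65)]
lid [([425.0, 290.0], 0.72), ([316.0, 290.0], 0.7), ([334.0, 166.0], 0.69), ([209.0, 301.0], 0.67), ([383.0, 409.0], 0.6)]
lid_knob [([316.0, 290.0], 0.96), ([382.0, 404.0], 0.86), ([211.0, 302.0], 0.77), ([424.0, 291.0], 0.64)]
clip_a [([316.0, 190.0], 0.66), ([334.0, 166.0], 0.54), ([370.0, 188.0], 0.41)]
petri_dish_mid []
needle_mid [([251.0, 196.0], 0.63), ([315.0, 191.0], 0.59)]
vial_mid [([252.0, 344.0], 0.6)]
0.8
```

View pics/top0.png

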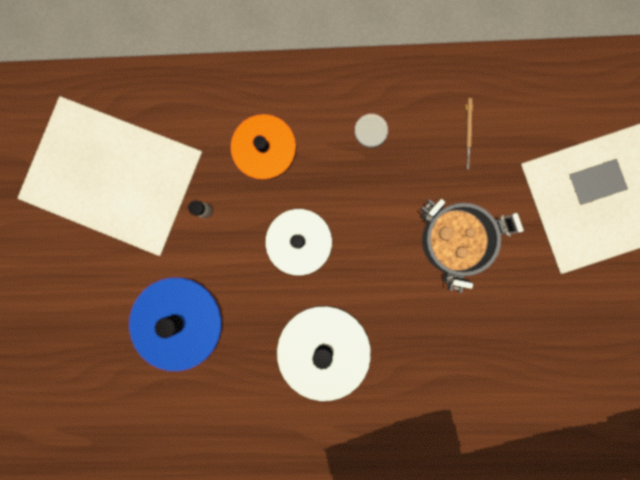

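View pics/side0.png

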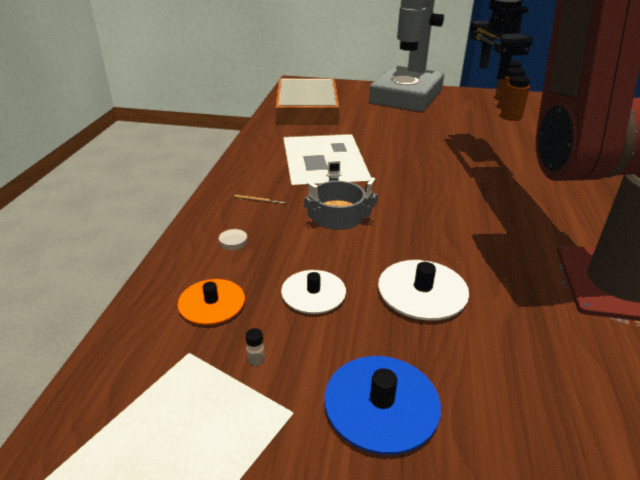

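Top view: things like the lid are orange (262,146), small white (298,242), large white (324,353) and blue (175,324). I choose the small white one at (298,242). The tub is at (463,240), with clips near (510,225), (435,210) and (460,284). The dish is at (372,130), the needle at (469,130) and the vial at (200,209).

```bash
cat > h.py <<'E'
import numpy as np,cv2
from scipy.spatial.transform import Rotation as R
from cell import arm
def Rq(q): return R.from_quat([q[1],q[2],q[3],q[0]]).as_matrix()
def proj(info,uv,z):
    uv=np.atleast_2d(np.asarray(uv,float)); K=info['mtx']
    d=np.c_[(uv[:,0]-K[0,2])/K[0,0],(uv[:,1]-K[1,2])/K[1,1],np.ones(len(uv))]@Rq(info['rotation']).T
    o=np.asarray(info['xyz']); return o+d*((z-o[2])/d[:,2])[:,None]
def pix(info,P):
    p=(np.atleast_2d(P)-info['xyz'])@Rq(info['rotation']); q=p@info['mtx'].T
    return q[:,:2]/q[:,2:]
def circ(P):
    A=np.c_[2*P[:,:2],np.ones(len(P))];s=np.linalg.lstsq(A,(P[:,:2]**2).sum(1),rcond=None)[0]
    return s[:2],np.sqrt(s[2]+s[:2]@s[:2])
def mov(target,yaw_dir=None):
    "shift in tool axes (cm) to world target; turn about tool z (deg) to put tool y along yaw_dir (mod 180)"
    s=arm.state();M=Rq(s['eef_rot']);print('tcp',s['tcp_pos'].round(4),'shift cm',((np.asarray(target)-s['tcp_pos'])@M*100).round(2))
    tilt=M[:,2];print('toolz',tilt.round(4),'tool y',M[:,1].round(3))
    if yaw_dir is not None:
        v=np.r_[yaw_dir,0]@M; a=np.degrees(np.arctan2(-v[0],v[1])); print('turn z',(a+90)%180-90)
E
python3 - <<'E'
from h import *
im=cv2.imread("pics/top0.png");i=arm.camera_info("top")
w=((im.min(2)>190)).astype(np.uint8)
n,l,st,c=cv2.connectedComponentsWithStats(w)
k=l[242,275];print(st[k])
m=(l==k).astype(np.uint8);cs,_=cv2.findContours(m,cv2.RETR_EXTERNAL,cv2.CHAIN_APPROX_NONE)
P=proj(i,cs[0][:,0],0.013);print('lid',circ(P))
ct=proj(i,[463,240],.06);print('tub rough',ct)
for uv in [(512,224),(434,210),(460,284)]:
    p=proj(i,uv,.085)[0];d=(p-ct[0])[:2];print(p,np.linalg.norm(d),np.degrees(np.arctan2(d[1],d[0])))
cv2.imwrite("pics/crops.png",np.hstack([cv2.resize(im[200:285,255:340],(390,390),interpolation=2),cv2.resize(im[190:300,410:530],(390,390),interpolation=2)]))
print(proj(i,[[373,130],[469,130],[200,209]],0.01))
mov([0.55,0.1,0.25],[1,0])
E
```

```text
[ 266  210   65   65 3075]
lid (array([0.58386861, 0.14222076]), np.float64(0.058291112858277726))
tub rough [[ 0.57762467 -0.14279977  0.06      ]]
[ 0.60089691 -0.21647452  0.085     ] 0.077262973920326 -72.46981329356927
[ 0.62749587 -0.0909497   0.085     ] 0.0719414077779527 46.11448158508008
[ 0.50497391 -0.12895094  0.085     ] 0.07395892741540912 169.20764710006105
[[ 7.85446819e-01  2.18621033e-04  1.00000000e-02]
 [ 7.79100010e-01 -1.73618999e-01  1.00000000e-02]
 [ 6.49256672e-01  3.23597979e-01  1.00000000e-02]]
tcp [ 0.2323 -0.5802  0.2225] shift cm [ 54.78 -51.34  -2.75]
toolz [-0. -0. -1.] tool y [ 0.372 -0.928  0.   ]
turn z -68.18148708583227
```

View pics/crops.png

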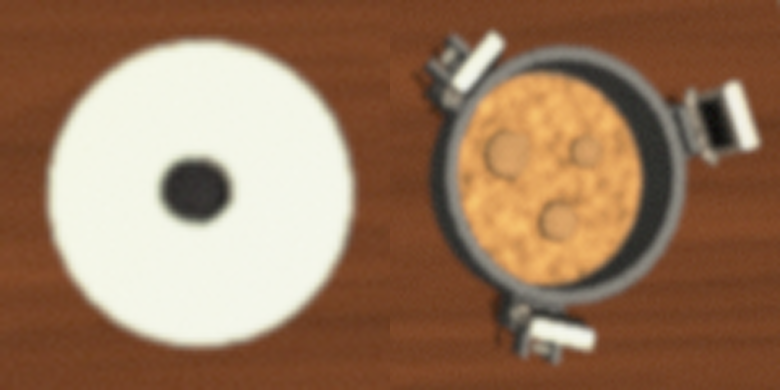

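Left crop: a plain white lid (about 118 mm across) with a black knob at the centre, so this is the right one. Right crop: the open tub with three raised clips at about -72, 48 and 168 degrees. Next I turn the tool and get ready to move over the tub.

arm_command:
  rows:
    - {"rotation": [0,0,-6.5],"grip": 0.0}
    - {"rotation": [0,0,-6.5],"grip": 0.0}
    - {"rotation": [0,0,-6.5],"grip": 0.0}
    - {"rotation": [0,0,-6.5],"grip": 0.0}

```text
validation failed for argument at $.ro...
```

```bash
python3 - <<'E'
from h import *
s=arm.state();i=arm.camera_info("wrist");M=Rq(s['eef_rot'])
print('cam in tool',(i['xyz']-s['tcp_pos'])@M,'axes\n',(M.T@Rq(i['rotation'])).round(3));print(i['mtx'])
mov([.578,-.143,.25],[np.cos(np.radians(-42)),np.sin(np.radians(-42))]);print(s['time'],s['finger_gap'])
E
```

```text
cam in tool [ 0.07633455  0.00067429 -0.16150873] axes
 [[ 0.001 -0.961 -0.275]
 [ 1.     0.001  0.   ]
 [-0.    -0.275  0.961]]
[[358.60465835   0.         321.51349757]
 [  0.         358.60465835 239.13164547]
 [  0.           0.           1.        ]]
tcp [ 0.2323 -0.5802  0.2225] shift cm [ 48.35 -27.74  -2.75]
toolz [-0. -0. -1.] tool y [ 0.372 -0.928  0.   ]
turn z -26.181487087545676
0.8 0.9985816112508498
```

arm_command:
  rows:
    - {"rotation": [0,0,-6.5],"xyz": [0,0,0],"grip": 0.0}
    - {"rotation": [0,0,-6.5],"xyz": [0,0,0],"grip": 0.0}
    - {"rotation": [0,0,-6.5],"xyz": [0,0,0],"grip": 0.0}
    - {"rotation": [0,0,-6.5],"xyz": [0,0,0],"grip": 0.0}

```text
time: 1.13
tcp_pos: [0.2323, -0.5802, 0.2225]
eef_rot: [0.0, 0.913, 0.408, -0.0]
wrist_force: [-0.2, -0.2, -0.2]
finger_gap: 0.785
grasp_force: 0.0
```

```bash
python3 - <<'E'
from h import *
mov([.578,-.143,.25],[np.cos(np.radians(-42)),np.sin(np.radians(-42))]);s=arm.state();print(s['time'],s['finger_gap'])
E
```

```text
tcp [ 0.2323 -0.5802  0.2225] shift cm [55.63 -3.43 -2.75]
toolz [-0. -0. -1.] tool y [ 0.745 -0.667 -0.   ]
turn z 0.1385543368393769
1.1333 0.7852926718622256
```

arm_command:
  rows:
    - {"rotation": [0,0,0],"xyz": [4,-0.25,-0.2],"grip": 0.2}
    - {"rotation": [0,0,0],"xyz": [4,-0.25,-0.2],"grip": 0.2}
    - {"rotation": [0,0,0],"xyz": [4,-0.25,-0.2],"grip": 0.2}
    - {"rotation": [0,0,0],"xyz": [4,-0.25,-0.2],"grip": 0.2}
    - {"rotation": [0,0,0],"xyz": [4,-0.25,-0.2],"grip": 0.2}

```text
time: 1.55
tcp_pos: [0.3581, -0.4222, 0.2327]
eef_rot: [0.0, 0.914, 0.405, 0.0]
wrist_force: [0.8, -1.0, -0.4]
finger_gap: 0.605
grasp_force: 0.0
```

arm_command:
  rows:
    - {"rotation": [0,0,0],"xyz": [4,-0.25,-0.2],"grip": 0.2}
    - {"rotation": [0,0,0],"xyz": [4,-0.25,-0.2],"grip": 0.2}
    - {"rotation": [0,0,0],"xyz": [4,-0.25,-0.2],"grip": 0.2}
    - {"rotation": [0,0,0],"xyz": [4,-0.25,-0.2],"grip": 0.2}
    - {"rotation": [0,0,0],"xyz": [4,-0.25,-0.2],"grip": 0.2}

```text
time: 1.97
tcp_pos: [0.4833, -0.2653, 0.243]
eef_rot: [0.0, 0.914, 0.405, 0.0]
wrist_force: [0.6, 0.0, 0.6]
finger_gap: 0.596
grasp_force: 0.0
```

arm_command:
  rows:
    - {"rotation": [0,0,0],"xyz": [4,-0.25,-0.2],"grip": 0.2}
    - {"rotation": [0,0,0],"xyz": [4,-0.25,-0.2],"grip": 0.2}
    - {"rotation": [0,0,0],"xyz": [4,-0.25,-0.2],"grip": 0.2}
    - {"rotation": [0,0,0],"xyz": [2,-0.2,-0.15],"grip": 0.2}
    - {"rotation": [0,0,0],"xyz": [0,0,0],"grip": 0.2}

```text
time: 2.38
tcp_pos: [0.5716, -0.153, 0.2504]
eef_rot: [-0.0, 0.913, 0.407, 0.001]
wrist_force: [0.4, -0.5, -0.4]
finger_gap: 0.598
grasp_force: 0.0
```

```bash
python3 - <<'E'
from h import *
i=arm.camera_info("wrist");im=arm.read_camera("wrist")[...,::-1];cv2.imwrite("pics/w1.png",im)
np.savez("w1.npz",**i)
for t in ["tub","clip_a"]: print(t,[(np.round(d['uv']).tolist(),round(d['conf'],2)) for d in arm.search_frame("wrist",t)])
mov([.578,-.143,.25]); mov([.584,.142,.25]); print(arm.state()['time'])
E
```

```text
tub [([322.0, 203.0], 0.85)]
clip_a [([386.0, 246.0], 0.92), ([324.0, 124.0], 0.77)]
tcp [ 0.569  -0.1572  0.2499] shift cm [ 1.66 -0.28 -0.02]
toolz [-7.e-04 -4.e-04 -1.e+00] tool y [ 0.741 -0.671 -0.   ]
tcp [ 0.569  -0.1572  0.2499] shift cm [ 23.19 -18.96  -0.03]
toolz [-7.e-04 -4.e-04 -1.e+00] tool y [ 0.741 -0.671 -0.   ]
2.5333
```

View pics/w1.png

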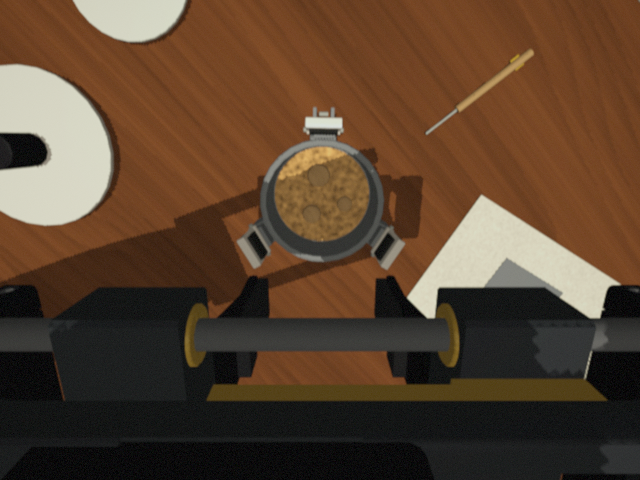

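Wrist view: the tub rim is centred near (322,202). The clips show at (323,127), (253,247) and (387,248), and the needle is off to the right at (480,90). Next I fit the rim and clips properly.

```bash
cat > fit.py <<'E'
from h import *
from scipy.ndimage import map_coordinates
def fit(im,i,c0,span=.015):
    g=cv2.GaussianBlur(cv2.cvtColor(im,cv2.COLOR_BGR2GRAY),(0,0),1).astype(float)
    t=np.radians(np.arange(0,360,2));best=(-1,)
    def sc(c,zz=.06):
        tot=0
        for r in (.062,.0555):
            v=[]
            for dr in (-.0015,.0015):
                p=pix(i,np.c_[c[0]+(r+dr)*np.cos(t),c[1]+(r+dr)*np.sin(t),0*t+zz]);v.append(map_coordinates(g,[p[:,1],p[:,0]],order=1))
            tot+=np.minimum(abs(v[1]-v[0]),30).mean()
        return tot
    for st,sp in ((.002,span),(.0005,.002)):
        b=np.array(c0)
        for dx in np.arange(-sp,sp+1e-9,st):
            for dy in np.arange(-sp,sp+1e-9,st):
                s=sc(b+[dx,dy])
                if s>best[0]: best=(s,b+[dx,dy])
        c0=best[1]
    return best
E
python3 - <<'E'
from fit import *
for f,src in (("w1",dict(np.load("w1.npz"))),("top0",arm.camera_info("top"))):
    im=cv2.imread(f"pics/{f}.png");s,c=fit(im,src,[.578,-.143]);print(f,s,c)
    w=(im.min(2)>135).astype(np.uint8);n,l,st,ce=cv2.connectedComponentsWithStats(w)
    for k in range(1,n):
        if 25<st[k,4]<1500:
            p=proj(src,ce[k],.1)[0];d=p[:2]-c
            if .05<np.linalg.norm(d)<.1: print(st[k,4],ce[k].round(),p.round(4),np.linalg.norm(d).round(4),np.degrees(np.arctan2(d[1],d[0])).round(1))
E
```

```text
w1 41.52859520916978 [ 0.581  -0.1445]
448 [323. 123.] [ 0.6318 -0.0896  0.1   ] 0.0748 47.3
top0 47.93516060220238 [ 0.5795 -0.143 ]
113 [437. 207.] [ 0.6303 -0.0922  0.1   ] 0.0718 45.0
108 [517. 222.] [ 0.6023 -0.2196  0.1   ] 0.08 -73.4
110 [462. 284.] [ 0.5063 -0.129   0.1   ] 0.0745 169.2
```

arm_command:
  rows:
    - {"rotation": [0,0,0],"xyz": [3,-2.5,0],"grip": 0.2}
    - {"rotation": [0,0,0],"xyz": [3,-2.5,0],"grip": 0.2}
    - {"rotation": [0,0,0],"xyz": [3,-2.5,0],"grip": 0.2}
    - {"rotation": [0,0,0],"xyz": [3,-2.5,0],"grip": 0.2}
    - {"rotation": [0,0,0],"xyz": [3,-2.5,0],"grip": 0.2}

```text
time: 2.95
tcp_pos: [0.5769, 0.0378, 0.2501]
eef_rot: [0.0, 0.915, 0.404, -0.0]
wrist_force: [0.3, 0.3, -0.2]
finger_gap: 0.597
grasp_force: 0.0
```

arm_command:
  rows:
    - {"rotation": [0,0,0],"xyz": [3,-2.5,0],"grip": 0.2}
    - {"rotation": [0,0,0],"xyz": [3,-2.5,0],"grip": 0.2}
    - {"rotation": [0,0,0],"xyz": [2,-1.5,0],"grip": 0.2}
    - {"rotation": [0,0,0],"xyz": [0,0,0],"grip": 0.2}
    - {"rotation": [0,0,0],"xyz": [0,0,0],"grip": 0.2}

```text
time: 3.37
tcp_pos: [0.5828, 0.1406, 0.2498]
eef_rot: [0.0, 0.914, 0.406, -0.0]
wrist_force: [-0.9, -1.5, 0.6]
finger_gap: 0.598
grasp_force: 0.0
```

```bash
python3 - <<'E'
from h import *
i=arm.camera_info("wrist");im=arm.read_camera("wrist")[...,::-1];cv2.imwrite("pics/w2.png",im)
u=pix(i,[.584,.142,.013])[0];print(u)
w=(im.min(2)>130).astype(np.uint8);n,l,st,ce=cv2.connectedComponentsWithStats(w)
k=l[int(u[1])-35,int(u[0])];print(st[k])
cs,_=cv2.findContours((l==k).astype(np.uint8),cv2.RETR_EXTERNAL,cv2.CHAIN_APPROX_NONE);P=np.array(max(cs,key=len))[:,0]
Q=proj(i,P,.012)
for _ in range(4):
    c,r=circ(Q);e=abs(np.hypot(*(Q[:,:2]-c).T)-r);Q=Q[e<max(.002,np.median(e)*2)]
print('lid',c,r,len(Q),len(P))
print([(d['uv'],d['conf'],proj(i,d['uv'],.035)[0]) for d in arm.search_frame("wrist","lid_knob")])
mov([*c,.1]);print(arm.state()['time'])
E
```

```text
[320.36976298 204.92689881]
[ 269  149  106  107 8317]
lid [0.58541633 0.14171611] 0.05963880540633107 302 302
[([322.8, 200.9], 0.96, array([0.59159179, 0.14649348, 0.035     ])), ([407.8, 43.5], 0.77, array([0.75157037, 0.20413842, 0.035     ])), ([230.6, 301.0], 0.76, array([0.4353632 , 0.13126823, 0.035     ])), ([77.7, 132.3], 0.75, array([0.45540659, 0.36329789, 0.035     ]))]
tcp [0.583  0.1392 0.2499] shift cm [3.700e-01 1.000e-02 1.499e+01]
toolz [-3.e-04 -9.e-04 -1.e+00] tool y [ 0.74  -0.673  0.   ]
3.4667
```

arm_command:
  rows:
    - {"rotation": [0,0,0],"xyz": [0.37,0,4],"grip": 0.2}
    - {"rotation": [0,0,0],"xyz": [0,0,4],"grip": 0.2}
    - {"rotation": [0,0,0],"xyz": [0,0,4],"grip": 0.2}
    - {"rotation": [0,0,0],"xyz": [0,0,4],"grip": 0.2}
    - {"rotation": [0,0,0],"xyz": [0,0,3.5],"grip": 0.2}

```text
time: 3.88
tcp_pos: [0.5848, 0.1412, 0.0527]
eef_rot: [0.0, 0.915, 0.404, -0.001]
wrist_force: [0.7, -0.6, 0.6]
finger_gap: 0.601
grasp_force: 0.0
```

arm_command:
  rows:
    - {"rotation": [0,0,0],"xyz": [0,0,1.5],"grip": 0.2}
    - {"rotation": [0,0,0],"xyz": [0,0,1.2],"grip": 0.2}
    - {"rotation": [0,0,0],"xyz": [0,0,0.5],"grip": 0.2}
    - {"rotation": [0,0,0],"xyz": [0,0,0],"grip": 0.2}
    - {"rotation": [0,0,0],"xyz": [0,0,0],"grip": 0.2}

```text
time: 4.3
tcp_pos: [0.5868, 0.1432, 0.0245]
eef_rot: [0.0, 0.914, 0.405, 0.001]
wrist_force: [0.1, -0.4, -0.4]
finger_gap: 0.6
grasp_force: 0.0
```

arm_command:
  rows:
    - {"rotation": [0,0,0],"xyz": [0,0,0.55],"grip": 0.2}
    - {"rotation": [0,0,0],"xyz": [0,0,0],"grip": 0.2}
    - {"rotation": [0,0,0],"xyz": [0,0,0],"grip": 0.2}

```text
time: 4.55
tcp_pos: [0.586, 0.144, 0.0183]
eef_rot: [0.0, 0.914, 0.405, 0.001]
wrist_force: [-0.7, 0.7, -0.0]
finger_gap: 0.605
grasp_force: 0.0
```

arm_command:
  newtons: 30
  rows:
    - {"rotation": [0,0,0],"xyz": [0,0,0],"grip": -1}
    - {"rotation": [0,0,0],"xyz": [0,0,0],"grip": -1}
    - {"rotation": [0,0,0],"xyz": [0,0,0],"grip": -1}
    - {"rotation": [0,0,0],"xyz": [0,0,0],"grip": -1}
    - {"rotation": [0,0,0],"xyz": [0,0,0],"grip": -1}

```text
time: 4.97
tcp_pos: [0.5855, 0.1439, 0.0176]
eef_rot: [0.0, 0.914, 0.405, 0.0]
wrist_force: [-0.9, -0.2, -0.9]
finger_gap: 0.309
grasp_force: 0.0
```

arm_command:
  rows:
    - {"rotation": [0,0,0],"xyz": [0,0,0],"grip": -1}
    - {"rotation": [0,0,0],"xyz": [0,0,0],"grip": -1}
    - {"rotation": [0,0,0],"xyz": [0,0,0],"grip": -1}

```text
time: 5.22
tcp_pos: [0.5855, 0.1439, 0.0176]
eef_rot: [-0.0, 0.914, 0.405, 0.0]
wrist_force: [-0.1, -0.3, 0.3]
finger_gap: 0.291
grasp_force: 30.0
```

Knob gripped: the gap is about 25 mm and the force 30 N. I lift, then go to the near-right side of the tub, where the wrist camera sees both lid and tub.

arm_command:
  rows:
    - {"rotation": [0,0,0],"xyz": [0,0,-1],"grip": -1}
    - {"rotation": [0,0,0],"xyz": [0,0,-2],"grip": -1}
    - {"rotation": [0,0,0],"xyz": [0,0,-4],"grip": -1}
    - {"rotation": [0,0,0],"xyz": [0,0,-4],"grip": -1}
    - {"rotation": [0,0,0],"xyz": [0,0,-4],"grip": -1}

```text
time: 5.63
tcp_pos: [0.5846, 0.1437, 0.1691]
eef_rot: [-0.0, 0.914, 0.405, -0.001]
wrist_force: [1.6, 0.8, -1.1]
finger_gap: 0.291
grasp_force: 30.0
```

arm_command:
  rows:
    - {"rotation": [0,0,0],"xyz": [-1.5,0.8,-2],"grip": -1}
    - {"rotation": [0,0,0],"xyz": [-3.4,1.8,0],"grip": -1}
    - {"rotation": [0,0,0],"xyz": [-3.4,1.8,0],"grip": -1}
    - {"rotation": [0,0,0],"xyz": [-3.4,1.8,0],"grip": -1}
    - {"rotation": [0,0,0],"xyz": [-3.4,1.8,0],"grip": -1}

```text
time: 6.05
tcp_pos: [0.5426, -0.023, 0.1884]
eef_rot: [0.0, 0.914, 0.406, 0.0]
wrist_force: [2.0, -0.1, -1.5]
finger_gap: 0.293
grasp_force: 30.0
```

arm_command:
  rows:
    - {"rotation": [0,0,0],"xyz": [-3.4,1.8,0],"grip": -1}
    - {"rotation": [0,0,0],"xyz": [-3.4,1.8,0],"grip": -1}
    - {"rotation": [0,0,0],"xyz": [-3.4,1.8,0],"grip": -1}
    - {"rotation": [0,0,0],"xyz": [-3.4,1.8,0],"grip": -1}
    - {"rotation": [0,0,0],"xyz": [-3.4,1.8,0],"grip": -1}

```text
time: 6.47
tcp_pos: [0.495, -0.2098, 0.1883]
eef_rot: [0.0, 0.914, 0.405, 0.0]
wrist_force: [0.7, 0.0, -0.7]
finger_gap: 0.292
grasp_force: 30.0
```

arm_command:
  rows:
    - {"rotation": [0,0,0],"xyz": [-2,1,0],"grip": -1}
    - {"rotation": [0,0,0],"xyz": [0,0,0],"grip": -1}
    - {"rotation": [0,0,0],"xyz": [0,0,0],"grip": -1}
    - {"rotation": [0,0,0],"xyz": [0,0,0],"grip": -1}
    - {"rotation": [0,0,0],"xyz": [0,0,0],"grip": -1}

```text
time: 6.88
tcp_pos: [0.4901, -0.2285, 0.1876]
eef_rot: [-0.0, 0.914, 0.406, 0.0]
wrist_force: [-0.3, -0.2, -2.3]
finger_gap: 0.291
grasp_force: 30.0
```

```bash
python3 - <<'E'
from fit import *
s=arm.state();i=arm.camera_info("wrist");im=arm.read_camera("wrist")[...,::-1].copy();cv2.imwrite("pics/w3.png",im)
np.savez("w3.npz",**i,tcp=s['tcp_pos'],rot=s['eef_rot'])
print(s['tcp_pos'],s['grasp_force'],s['wrist_force'],s['time'],arm.state()['tcp_pos'])
print(fit(im,i,[.58,-.144]))
c0=s['tcp_pos'];t=np.linspace(0,2*np.pi,90)
p=pix(i,np.c_[c0[0]+.06*np.cos(t),c0[1]+.06*np.sin(t),0*t+c0[2]-.0055]);cv2.polylines(im,[p.round().astype(int)],True,(0,0,255),1)
p=pix(i,np.c_[.58+.062*np.cos(t),-.144+.062*np.sin(t),0*t+.06]);cv2.polylines(im,[p.round().astype(int)],True,(0,255,0),1)
cv2.imwrite("pics/w3o.png",im)
E
```

```text
[ 0.49007663 -0.22851886  0.18762236] 30.000155470333993 [-0.25601676 -0.17647199 -2.27728514] 6.8833 [ 0.4901891  -0.22843427  0.18762072]
(np.float64(47.195914650578885), array([ 0.581, -0.144]))
```

View pics/w3o.png

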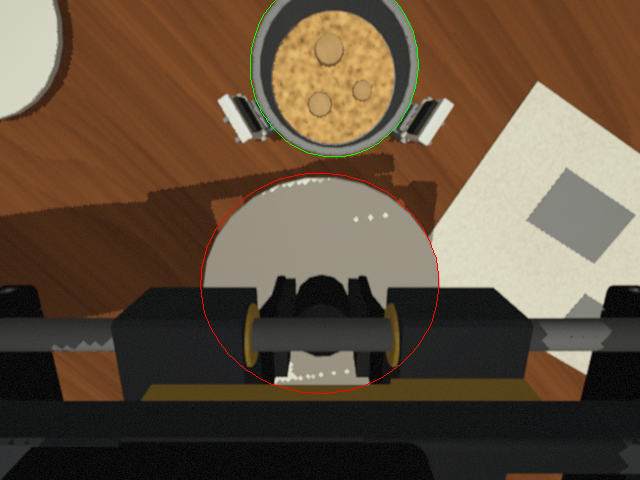

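The wrist view confirms the tub at (0.581,-0.144): the green outline lies on the rim. The lid sits about 1.7 mm behind the TCP along tool x (edge at row 177 against 173 predicted). Now over the mouth.

arm_command:
  rows:
    - {"rotation": [0,0,0],"xyz": [2,0.17,0],"grip": -1}
    - {"rotation": [0,0,0],"xyz": [3,0.25,0],"grip": -1}
    - {"rotation": [0,0,0],"xyz": [3,0.25,0],"grip": -1}
    - {"rotation": [0,0,0],"xyz": [3,0.25,0],"grip": -1}
    - {"rotation": [0,0,0],"xyz": [1.5,0.15,0],"grip": -1}

```text
time: 7.35
tcp_pos: [0.5838, -0.1405, 0.1877]
eef_rot: [-0.0, 0.913, 0.407, 0.001]
wrist_force: [-0.2, -0.3, -1.8]
finger_gap: 0.288
grasp_force: 30.0
```

arm_command:
  rows:
    - {"rotation": [0,0,0],"xyz": [0,0,2],"grip": -1}
    - {"rotation": [0,0,0],"xyz": [0,0,3],"grip": -1}
    - {"rotation": [0,0,0],"xyz": [0,0,1],"grip": -1}
    - {"rotation": [0,0,0],"xyz": [0,0,0],"grip": -1}
    - {"rotation": [0,0,0],"xyz": [0,0,0],"grip": -1}

```text
time: 7.77
tcp_pos: [0.5811, -0.1438, 0.1272]
eef_rot: [-0.001, 0.914, 0.405, -0.001]
wrist_force: [-0.1, 0.4, -0.3]
finger_gap: 0.291
grasp_force: 30.0
```

```bash
python3 - <<'E'
from h import *
print(arm.state()['wrist_force']);mov([.5821,-.1427,.085])
E
```

```text
[-0.09493387  0.40320184 -0.30064201]
tcp [ 0.5811 -0.1438  0.1272] shift cm [0.15 0.   4.22]
toolz [-1.9e-03  6.0e-04 -1.0e+00] tool y [ 0.741 -0.671 -0.002]
```

arm_command:
  rows:
    - {"rotation": [0,0,0],"xyz": [0.15,0,2],"grip": -1}
    - {"rotation": [0,0,0],"xyz": [0,0,1.5],"grip": -1}
    - {"rotation": [0,0,0],"xyz": [0,0,0.6],"grip": -1}
    - {"rotation": [0,0,0],"xyz": [0,0,0],"grip": -1}
    - {"rotation": [0,0,0],"xyz": [0,0,0],"grip": -1}

```text
time: 8.18
tcp_pos: [0.5834, -0.1436, 0.0879]
eef_rot: [0.0, 0.914, 0.405, 0.0]
wrist_force: [0.3, -0.1, -1.9]
finger_gap: 0.288
grasp_force: 30.0
```

arm_command:
  rows:
    - {"rotation": [0,0,0],"xyz": [0,0,0.2],"grip": -1}
    - {"rotation": [0,0,0],"xyz": [0,0,0.2],"grip": -1}
    - {"rotation": [0,0,0],"xyz": [0,0,0.2],"grip": -1}
    - {"rotation": [0,0,0],"xyz": [0,0,0.2],"grip": -1}
    - {"rotation": [0,0,0],"xyz": [0,0,0],"grip": -1}

```text
time: 8.6
tcp_pos: [0.5825, -0.1431, 0.0782]
eef_rot: [-0.0, 0.914, 0.405, -0.0]
wrist_force: [-0.6, -0.7, -1.0]
finger_gap: 0.29
grasp_force: 30.0
```

arm_command:
  rows:
    - {"rotation": [0,0,0],"xyz": [0,0,0.15],"grip": -1}
    - {"rotation": [0,0,0],"xyz": [0,0,0.15],"grip": -1}
    - {"rotation": [0,0,0],"xyz": [0,0,0],"grip": -1}

```text
time: 8.85
tcp_pos: [0.5825, -0.1431, 0.0751]
eef_rot: [-0.0, 0.914, 0.405, -0.0]
wrist_force: [0.4, -0.2, -1.5]
finger_gap: 0.292
grasp_force: 30.0
```

arm_command:
  rows:
    - {"rotation": [0,0,0],"xyz": [0,0,0.15],"grip": -1}
    - {"rotation": [0,0,0],"xyz": [0,0,0.15],"grip": -1}
    - {"rotation": [0,0,0],"xyz": [0,0,0],"grip": -1}

```text
time: 9.1
tcp_pos: [0.5824, -0.143, 0.0721]
eef_rot: [-0.0, 0.914, 0.405, -0.0]
wrist_force: [-0.3, -1.1, -1.9]
finger_gap: 0.291
grasp_force: 30.0
```

No side forces, so the plug is inside the mouth. On to seating it.

arm_command:
  rows:
    - {"rotation": [0,0,0],"xyz": [0,0,0.1],"grip": -1}
    - {"rotation": [0,0,0],"xyz": [0,0,0.1],"grip": -1}
    - {"rotation": [0,0,0],"xyz": [0,0,0],"grip": -1}

```text
time: 9.35
tcp_pos: [0.5825, -0.143, 0.0702]
eef_rot: [-0.0, 0.914, 0.405, -0.0]
wrist_force: [-1.1, 0.7, -0.4]
finger_gap: 0.286
grasp_force: 30.0
```

arm_command:
  rows:
    - {"rotation": [0,0,0],"xyz": [0,0,0.08],"grip": -1}
    - {"rotation": [0,0,0],"xyz": [0,0,0],"grip": -1}
    - {"rotation": [0,0,0],"xyz": [0,0,0],"grip": -1}

```text
time: 9.6
tcp_pos: [0.5826, -0.143, 0.0696]
eef_rot: [-0.0, 0.914, 0.405, -0.0]
wrist_force: [-0.9, 2.4, -0.1]
finger_gap: 0.287
grasp_force: 30.0
```

arm_command:
  rows:
    - {"rotation": [0,0,0],"xyz": [0,0,0.08],"grip": -1}
    - {"rotation": [0,0,0],"xyz": [0,0,0],"grip": -1}
    - {"rotation": [0,0,0],"xyz": [0,0,0],"grip": -1}

```text
time: 9.85
tcp_pos: [0.5826, -0.143, 0.0696]
eef_rot: [-0.0, 0.914, 0.405, -0.0]
wrist_force: [-4.5, 3.8, 5.1]
finger_gap: 0.29
grasp_force: 30.0
```

Seated: it stops at the expected 0.0696 m, pushing up with 5 N. I let go and rise.

arm_command:
  rows:
    - {"rotation": [0,0,0],"xyz": [0,0,-0.05],"grip": 0.1}
    - {"rotation": [0,0,0],"xyz": [0,0,0],"grip": 0.1}
    - {"rotation": [0,0,0],"xyz": [0,0,0],"grip": 0.1}
    - {"rotation": [0,0,0],"xyz": [0,0,0],"grip": 0.1}
    - {"rotation": [0,0,0],"xyz": [0,0,0],"grip": 0.1}

```text
time: 10.27
tcp_pos: [0.583, -0.1434, 0.0695]
eef_rot: [0.0, 0.914, 0.405, 0.0]
wrist_force: [0.6, 0.1, 0.7]
finger_gap: 0.528
grasp_force: 0.0
```

arm_command:
  rows:
    - {"rotation": [0,0,0],"xyz": [0,0,-1],"grip": 0.1}
    - {"rotation": [0,0,0],"xyz": [0,0,-3],"grip": 0.1}
    - {"rotation": [0,0,0],"xyz": [0,0,-4],"grip": 0.1}
    - {"rotation": [0,0,0],"xyz": [0,0,-4],"grip": -1}
    - {"rotation": [0,0,0],"xyz": [0,0,-2],"grip": -1}

```text
time: 10.68
tcp_pos: [0.5849, -0.144, 0.2161]
eef_rot: [0.003, 0.914, 0.405, 0.003]
wrist_force: [1.3, -0.7, 0.9]
finger_gap: 0.469
grasp_force: 0.0
```

arm_command:
  rows:
    - {"rotation": [0,0,0],"xyz": [-2,0,-1],"grip": -1}
    - {"rotation": [0,0,0],"xyz": [-2,0,0],"grip": -1}
    - {"rotation": [0,0,0],"xyz": [-1,0,0],"grip": -1}
    - {"rotation": [0,0,0],"xyz": [0,0,0],"grip": -1}
    - {"rotation": [0,0,0],"xyz": [0,0,0],"grip": -1}

```text
time: 11.1
tcp_pos: [0.5489, -0.1802, 0.2192]
eef_rot: [-0.0, 0.914, 0.405, 0.0]
wrist_force: [-0.1, -0.0, 0.1]
finger_gap: 0.103
grasp_force: 0.0
```

```bash
python3 - <<'E'
from h import *
s=arm.state();i=arm.camera_info("wrist");im=arm.read_camera("wrist")[...,::-1].copy();cv2.imwrite("pics/w4.png",im);np.savez("w4.npz",**i)
print(s['tcp_pos'],s['finger_gap'])
c=[.581,-.144];t=np.linspace(0,2*np.pi,90)
for r,z,col in ((.06,.065,(0,0,255)),(.013,.099,(0,255,255))):
    p=pix(i,np.c_[c[0]+r*np.cos(t),c[1]+r*np.sin(t),0*t+z]);cv2.polylines(im,[p.round().astype(int)],True,col,1)
th=1.65
for az in (-72,48,168):   # model flap outline: outer-face lip corners
    a=np.radians(az);u=np.array([np.cos(a),np.sin(a)]);v=np.array([-u[1],u[0]])
    for n in (0,6):
      q=[[*(np.array(c)+u*(.07-.036*np.cos(th)+n*.001*np.sin(th))+v*k),.0715+.036*np.sin(th)+n*.001*np.cos(th)] for k in (-.015,.015)]
      p=pix(i,q).round().astype(int);cv2.line(im,tuple(map(int,p[0])),tuple(map(int,p[1])),(0,255,0),1)
cv2.imwrite("pics/w4o.png",im)
E
```

```text
[ 0.54889557 -0.1802073   0.21922466] 0.10306867452207626
```

View pics/w4o.png

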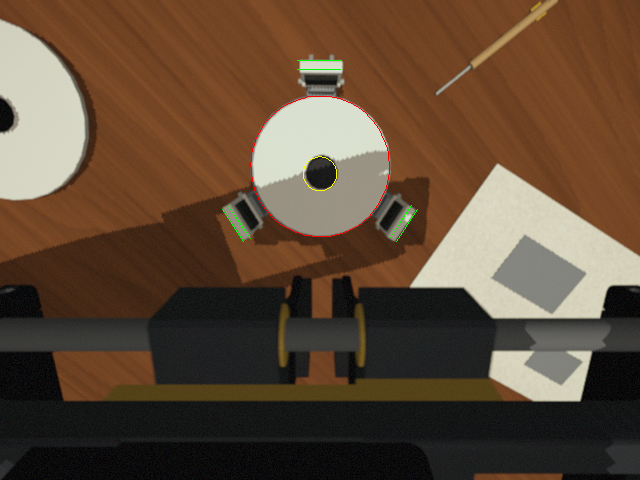

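The outlines lie on the picture: the lid is centred and home (knob at (320,173)). The clips stand exactly on the green model lines, so their directions are 48, 168 and -72 degrees. Now to the outside of the 48 degree clip, with fingers shut.

arm_command:
  rows:
    - {"rotation": [0,0,0],"xyz": [3,0,0],"grip": -1}
    - {"rotation": [0,0,0],"xyz": [4,0,0],"grip": -1}
    - {"rotation": [0,0,0],"xyz": [4,0,0],"grip": -1}
    - {"rotation": [0,0,0],"xyz": [3.5,0,2],"grip": -1}
    - {"rotation": [0,0,0],"xyz": [0,0,4],"grip": -1}

```text
time: 11.57
tcp_pos: [0.6542, -0.0674, 0.1647]
eef_rot: [0.003, 0.913, 0.408, 0.006]
wrist_force: [0.9, -0.9, 0.4]
finger_gap: 0.006
grasp_force: 0.0
```

arm_command:
  rows:
    - {"rotation": [0,0,0],"xyz": [0,0,3],"grip": -1}
    - {"rotation": [0,0,0],"xyz": [0,0,2],"grip": -1}
    - {"rotation": [0,0,0],"xyz": [0,0,1],"grip": -1}
    - {"rotation": [0,0,0],"xyz": [0,0,0],"grip": -1}
    - {"rotation": [0,0,0],"xyz": [0,0,0],"grip": -1}

```text
time: 11.98
tcp_pos: [0.6467, -0.0723, 0.0994]
eef_rot: [-0.0, 0.914, 0.405, -0.0]
wrist_force: [0.1, -0.1, 0.4]
finger_gap: 0.006
grasp_force: 0.0
```

```bash
cat >> h.py <<'E'
C=np.array([.581,-.144])
def rz(az):
    s=arm.state();a=np.radians(az);d=s['tcp_pos'][:2]-C;u=np.array([np.cos(a),np.sin(a)]);M=Rq(s['eef_rot'])
    print('r %.1f tang %.1f z %.1f mm'%(d@u*1e3,(d@[-u[1],u[0]])*1e3,s['tcp_pos'][2]*1e3),'F',s['wrist_force'].round(1),'toolx.u',(M[:2,0]@u).round(3),'tooly.u',(M[:2,1]@u).round(3),'gap',s['finger_gap'].round(3),'t',s['time'],'q6',s['joint_pos'][5].round(2))
E
python3 -c "
from h import *
rz(48)"
```

```text
Traceback (most recent call last):
  File "h.py", line 24, in rz
    print('r %.1f tang %.1f z %.1f mm'%(d@u*1e3,(d@[-u[1],u[0]])*1e3,s['tcp_pos'][2]*1e3),'F',s['wrist_force'].round(1),'toolx.u',(M[:2,0]@u).round(3),'tooly.u',(M[:2,1]@u).round(3),'gap',s['finger_gap'].round(3),'t',s['time'],'q6',s['joint_pos'][5].round(2))
                                                                                                                                                                                            ^^^^^^^^^^^^^^^^^^^^^
AttributeError: 'float' object has no attribute 'round'
```

arm_command:
  rows:
    - {"rotation": [0,0,0],"xyz": [-0.4,0,0],"grip": -1}
    - {"rotation": [0,0,0],"xyz": [-0.4,0,0],"grip": -1}
    - {"rotation": [0,0,0],"xyz": [-0.4,0,0],"grip": -1}
    - {"rotation": [0,0,0],"xyz": [-0.4,0,0],"grip": -1}
    - {"rotation": [0,0,0],"xyz": [-0.4,0,0],"grip": -1}

```text
time: 12.4
tcp_pos: [0.6337, -0.0882, 0.1009]
eef_rot: [0.001, 0.914, 0.405, 0.001]
wrist_force: [1.6, 0.9, 1.6]
finger_gap: 0.005
grasp_force: 1.0
```

arm_command:
  rows:
    - {"rotation": [0,0,0],"xyz": [-0.3,0,0],"grip": -1}
    - {"rotation": [0,0,0],"xyz": [-0.4,0,0.1],"grip": -1}
    - {"rotation": [0,0,0],"xyz": [-0.4,0,0.15],"grip": -1}
    - {"rotation": [0,0,0],"xyz": [0,0,0],"grip": -1}

```text
time: 12.73
tcp_pos: [0.6255, -0.0963, 0.0969]
eef_rot: [0.0, 0.914, 0.405, 0.0]
wrist_force: [2.6, 0.9, 2.0]
finger_gap: 0.006
grasp_force: 1.3
```

```bash
sed -i "s/s\['finger_gap'\].round(3)/s['finger_gap']/" h.py
python3 - <<'E'
from h import *
rz(48)
for c in("side",):
    im=arm.read_camera(c)[...,::-1];p=pix(arm.camera_info(c),[*C,.08])[0].astype(int);print(p)
    cv2.imwrite("pics/s5.png",cv2.resize(im[p[1]-70:p[1]+60,p[0]-80:p[0]+80],None,fx=4,fy=4,interpolation=2))
E
```

```text
r 65.2 tang -1.2 z 96.9 mm F [2.6 0.9 2. ] toolx.u 1.0 tooly.u -0.004 gap 0.006301997881860228 t 12.7333 q6 0.46
[338 184]
```

View pics/s5.png

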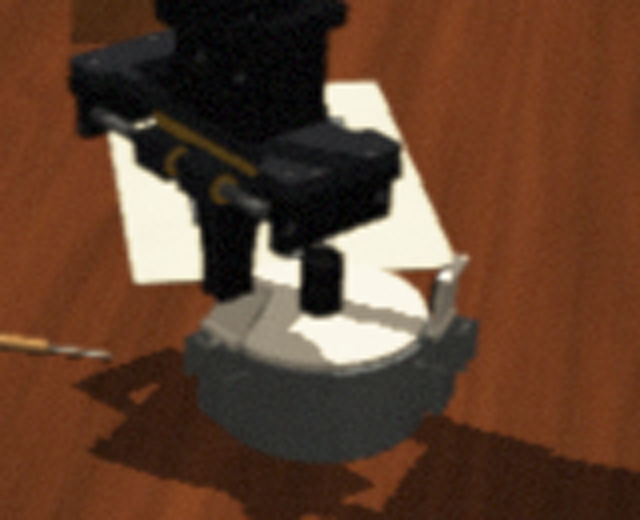

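The clip is folding under the finger, which is about 65 mm from the axis, with about 3 N. I follow the arc down.

arm_command:
  rows:
    - {"rotation": [0,0,0],"xyz": [-0.22,0,0.16],"grip": -1}
    - {"rotation": [0,0,0],"xyz": [-0.22,0,0.16],"grip": -1}
    - {"rotation": [0,0,0],"xyz": [-0.2,0,0.21],"grip": -1}
    - {"rotation": [0,0,0],"xyz": [-0.2,0,0.21],"grip": -1}
    - {"rotation": [0,0,0],"xyz": [0,0,0],"grip": -1}

```text
time: 13.2
tcp_pos: [0.62, -0.102, 0.0893]
eef_rot: [0.0, 0.914, 0.405, 0.0]
wrist_force: [3.0, 3.3, 3.6]
finger_gap: 0.001
grasp_force: 2.7
```

arm_command:
  rows:
    - {"rotation": [0,0,0],"xyz": [-0.16,0,0.24],"grip": -1}
    - {"rotation": [0,0,0],"xyz": [-0.16,0,0.25],"grip": -1}
    - {"rotation": [0,0,0],"xyz": [-0.1,0,0.27],"grip": -1}
    - {"rotation": [0,0,0],"xyz": [0,0,0],"grip": -1}

```text
time: 13.53
tcp_pos: [0.6172, -0.1052, 0.0818]
eef_rot: [0.0, 0.914, 0.405, 0.0]
wrist_force: [2.6, 2.3, 5.1]
finger_gap: 0.005
grasp_force: 2.7
```

```bash
python3 -c "
from h import *
rz(48)"
```

```text
r 53.1 tang -0.9 z 81.8 mm F [2.6 2.3 5.1] toolx.u 1.0 tooly.u -0.003 gap 0.00459807818799451 t 13.5333 q6 0.44
```

arm_command:
  rows:
    - {"rotation": [0,0,0],"xyz": [-0.05,0,0.13],"grip": -1}
    - {"rotation": [0,0,0],"xyz": [-0.05,0,0.13],"grip": -1}
    - {"rotation": [0,0,0],"xyz": [0,0,0],"grip": -1}

```text
time: 13.78
tcp_pos: [0.6166, -0.1058, 0.0793]
eef_rot: [-0.0, 0.914, 0.405, 0.0]
wrist_force: [2.8, 2.6, 3.5]
finger_gap: 0.007
grasp_force: 2.3
```

arm_command:
  rows:
    - {"rotation": [0,0,0],"xyz": [-0.02,0,0.12],"grip": -1}
    - {"rotation": [0,0,0],"xyz": [-0.02,0,0.12],"grip": -1}
    - {"rotation": [0,0,0],"xyz": [0,0,0],"grip": -1}

```text
time: 14.03
tcp_pos: [0.6153, -0.1064, 0.076]
eef_rot: [-0.0, 0.914, 0.405, -0.001]
wrist_force: [0.8, -0.6, -0.6]
finger_gap: 0.006
grasp_force: 0.3
```

arm_command:
  rows:
    - {"rotation": [0,0,0],"xyz": [0,0,0.08],"grip": -1}
    - {"rotation": [0,0,0],"xyz": [0,0,0.08],"grip": -1}
    - {"rotation": [0,0,0],"xyz": [0,0,0],"grip": -1}

```text
time: 14.28
tcp_pos: [0.6152, -0.1063, 0.0748]
eef_rot: [-0.0, 0.914, 0.405, -0.001]
wrist_force: [-1.9, 0.4, 2.0]
finger_gap: 0.004
grasp_force: 1.2
```

arm_command:
  rows:
    - {"rotation": [0,0,0],"xyz": [0,0,0.08],"grip": -1}
    - {"rotation": [0,0,0],"xyz": [0,0,0],"grip": -1}
    - {"rotation": [0,0,0],"xyz": [0,0,0],"grip": -1}

```text
time: 14.53
tcp_pos: [0.6155, -0.1063, 0.0745]
eef_rot: [-0.0, 0.914, 0.405, -0.001]
wrist_force: [-3.9, -0.9, 4.5]
finger_gap: 0.0
grasp_force: 2.4
```

arm_command:
  rows:
    - {"rotation": [0,0,0],"xyz": [0,0,0.08],"grip": -1}
    - {"rotation": [0,0,0],"xyz": [0,0,0],"grip": -1}
    - {"rotation": [0,0,0],"xyz": [0,0,0],"grip": -1}

```text
time: 14.78
tcp_pos: [0.6157, -0.1063, 0.0743]
eef_rot: [-0.0, 0.914, 0.405, -0.001]
wrist_force: [-5.4, -0.2, 8.5]
finger_gap: 0.006
grasp_force: 3.9
```

arm_command:
  rows:
    - {"rotation": [0,0,0],"xyz": [0,0,-1],"grip": -1}
    - {"rotation": [0,0,0],"xyz": [0,0,-3],"grip": -1}
    - {"rotation": [0,0,0],"xyz": [0,0,-4],"grip": -1}
    - {"rotation": [0,0,0],"xyz": [0,0,-2],"grip": -1}
    - {"rotation": [0,0,0],"xyz": [0,0,0],"grip": -1}

```text
time: 15.2
tcp_pos: [0.6202, -0.1071, 0.181]
eef_rot: [0.004, 0.914, 0.405, 0.004]
wrist_force: [1.4, 0.3, -0.0]
finger_gap: 0.006
grasp_force: 0.0
```

```bash
python3 - <<'E'
from h import *
rz(48)
cv2.imwrite("pics/w6.png",arm.read_camera("wrist")[...,::-1])
a=np.radians(-72);mov([*(C+.097*np.array([np.cos(a),np.sin(a)])),.175],[np.cos(np.radians(18)),np.sin(np.radians(18))])
a=np.radians(168);mov([*(C+.097*np.array([np.cos(a),np.sin(a)])),.175],[np.cos(np.radians(78)),np.sin(np.radians(78))])
E
```

```text
r 53.6 tang -4.4 z 181.0 mm F [ 1.4  0.3 -0. ] toolx.u 1.0 tooly.u -0.003 gap 0.005952263255449161 t 15.2 q6 0.44
tcp [ 0.6187 -0.1067  0.1779] shift cm [-10.12   8.12   0.31]
toolz [ 0.0072 -0.002  -1.    ] tool y [ 0.741 -0.671  0.007]
turn z -60.17860630602824
tcp [ 0.6187 -0.1067  0.1779] shift cm [-10.18  -8.68   0.2 ]
toolz [ 0.0072 -0.002  -1.    ] tool y [ 0.741 -0.671  0.007]
turn z 59.82221986674307
```

View pics/w6.png

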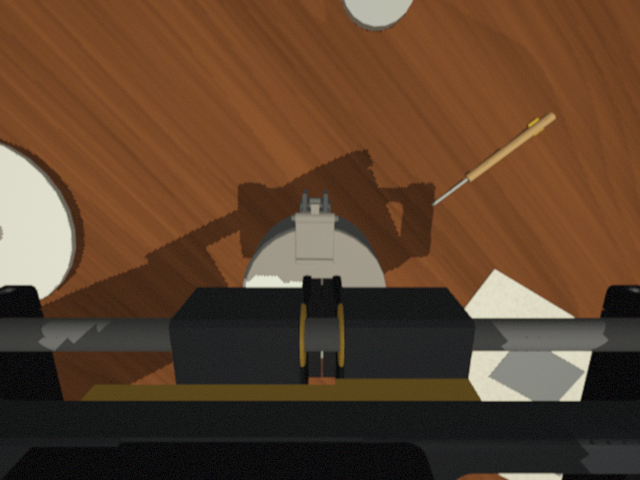

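The picture shows the 48 degree clip lying flat on the lid at (315,238), so it is shut. Next the -72 degree clip.

arm_command:
  rows:
    - {"rotation": [0,0,0],"xyz": [-2.5,2,0],"grip": -1}
    - {"rotation": [0,0,0],"xyz": [-2.5,2,0],"grip": -1}
    - {"rotation": [0,0,0],"xyz": [-2.6,2.1,0],"grip": -1}
    - {"rotation": [0,0,0],"xyz": [-2.5,2,0],"grip": -1}
    - {"rotation": [0,0,-6.7],"xyz": [0,0,0],"grip": -1}

```text
time: 15.67
tcp_pos: [0.6069, -0.2408, 0.1719]
eef_rot: [0.0, 0.89, 0.456, -0.001]
wrist_force: [-0.2, 0.6, -0.9]
finger_gap: 0.006
grasp_force: 0.0
```

arm_command:
  rows:
    - {"rotation": [0,0,-6.7],"xyz": [0,0,0],"grip": -1}
    - {"rotation": [0,0,-6.7],"xyz": [0,0,0],"grip": -1}
    - {"rotation": [0,0,-6.7],"xyz": [0,0,0],"grip": -1}
    - {"rotation": [0,0,-6.7],"xyz": [0,0,0],"grip": -1}
    - {"rotation": [0,0,-6.7],"xyz": [0,0,0],"grip": -1}

```text
time: 16.08
tcp_pos: [0.6076, -0.2349, 0.1717]
eef_rot: [-0.001, 0.717, 0.697, -0.0]
wrist_force: [-0.5, -0.3, -0.7]
finger_gap: 0.007
grasp_force: 0.0
```

arm_command:
  rows:
    - {"rotation": [0,0,-6.7],"xyz": [0,0,0],"grip": -1}
    - {"rotation": [0,0,-6.7],"xyz": [0,0,0],"grip": -1}
    - {"rotation": [0,0,-6.6],"xyz": [0,0,0],"grip": -1}
    - {"rotation": [0,0,0],"xyz": [0,0,0],"grip": -1}
    - {"rotation": [0,0,0],"xyz": [0,0,0],"grip": -1}

```text
time: 16.5
tcp_pos: [0.6079, -0.2349, 0.1722]
eef_rot: [-0.001, 0.589, 0.808, -0.0]
wrist_force: [0.4, 0.4, 0.4]
finger_gap: 0.005
grasp_force: 0.0
```

```bash
python3 -c "
from h import *
rz(-72)"
```

```text
r 94.8 tang -2.6 z 172.2 mm F [0.4 0.4 0.4] toolx.u -1.0 tooly.u 0.003 gap 0.005146429358330852 t 16.5 q6 -0.8
```

arm_command:
  rows:
    - {"rotation": [0,0,0],"xyz": [-0.2,0.25,2],"grip": -1}
    - {"rotation": [0,0,0],"xyz": [0,0,3],"grip": -1}
    - {"rotation": [0,0,0],"xyz": [0,0,1.8],"grip": -1}
    - {"rotation": [0,0,0],"xyz": [0,0,0.5],"grip": -1}
    - {"rotation": [0,0,0],"xyz": [0,0,0],"grip": -1}

```text
time: 16.92
tcp_pos: [0.6098, -0.2356, 0.098]
eef_rot: [-0.002, 0.589, 0.808, -0.0]
wrist_force: [-0.3, 0.1, 0.4]
finger_gap: 0.002
grasp_force: 0.0
```

arm_command:
  rows:
    - {"rotation": [0,0,0],"xyz": [0.4,0,0],"grip": -1}
    - {"rotation": [0,0,0],"xyz": [0.4,0,0],"grip": -1}
    - {"rotation": [0,0,0],"xyz": [0.4,0,0],"grip": -1}
    - {"rotation": [0,0,0],"xyz": [0.4,0,0],"grip": -1}
    - {"rotation": [0,0,0],"xyz": [0.4,0,0],"grip": -1}

```text
time: 17.33
tcp_pos: [0.6063, -0.2176, 0.1025]
eef_rot: [0.002, 0.588, 0.809, 0.0]
wrist_force: [1.0, -2.5, 0.6]
finger_gap: 0.007
grasp_force: 1.0
```

arm_command:
  rows:
    - {"rotation": [0,0,0],"xyz": [0.3,0,0],"grip": -1}
    - {"rotation": [0,0,0],"xyz": [0.4,0,0.1],"grip": -1}
    - {"rotation": [0,0,0],"xyz": [0.4,0,0.15],"grip": -1}
    - {"rotation": [0,0,0],"xyz": [0,0,0],"grip": -1}

```text
time: 17.67
tcp_pos: [0.602, -0.2065, 0.0983]
eef_rot: [0.0, 0.588, 0.809, 0.0]
wrist_force: [1.4, -1.4, 0.7]
finger_gap: 0.007
grasp_force: 1.3
```

```bash
python3 -c "
from h import *
rz(-72)"
```

```text
r 65.9 tang 0.7 z 98.3 mm F [ 1.4 -1.4  0.7] toolx.u -1.0 tooly.u -0.001 gap 0.006599501852361789 t 17.6667 q6 -0.77
```

Same as the first clip, and 1.4 mm higher so far. Same arc again.

arm_command:
  rows:
    - {"rotation": [0,0,0],"xyz": [0.23,0,0.2],"grip": -1}
    - {"rotation": [0,0,0],"xyz": [0.23,0,0.2],"grip": -1}
    - {"rotation": [0,0,0],"xyz": [0.22,0,0.22],"grip": -1}
    - {"rotation": [0,0,0],"xyz": [0.22,0,0.22],"grip": -1}
    - {"rotation": [0,0,0],"xyz": [0,0,0],"grip": -1}

```text
time: 18.08
tcp_pos: [0.5989, -0.1982, 0.0893]
eef_rot: [-0.0, 0.588, 0.809, -0.0]
wrist_force: [2.1, -3.2, 3.0]
finger_gap: 0.005
grasp_force: 2.0
```

arm_command:
  rows:
    - {"rotation": [0,0,0],"xyz": [0.16,0,0.22],"grip": -1}
    - {"rotation": [0,0,0],"xyz": [0.16,0,0.22],"grip": -1}
    - {"rotation": [0,0,0],"xyz": [0.1,0,0.2],"grip": -1}
    - {"rotation": [0,0,0],"xyz": [0,0,0],"grip": -1}

```text
time: 18.42
tcp_pos: [0.5978, -0.1943, 0.0832]
eef_rot: [0.0, 0.588, 0.809, 0.0]
wrist_force: [2.0, -4.0, 3.5]
finger_gap: 0.008
grasp_force: 2.6
```

```bash
python3 -c "
from h import *
rz(-72)"
```

```text
r 53.1 tang 0.5 z 83.2 mm F [ 2.  -4.   3.5] toolx.u -1.0 tooly.u -0.0 gap 0.0076608513304978225 t 18.4167 q6 -0.75
```

arm_command:
  rows:
    - {"rotation": [0,0,0],"xyz": [0.05,0,0.13],"grip": -1}
    - {"rotation": [0,0,0],"xyz": [0.05,0,0.13],"grip": -1}
    - {"rotation": [0,0,0],"xyz": [0,0,0.1],"grip": -1}
    - {"rotation": [0,0,0],"xyz": [0,0,0],"grip": -1}

```text
time: 18.75
tcp_pos: [0.5975, -0.193, 0.0798]
eef_rot: [-0.0, 0.588, 0.809, 0.0]
wrist_force: [1.5, -2.7, 4.6]
finger_gap: 0.005
grasp_force: 2.8
```

arm_command:
  rows:
    - {"rotation": [0,0,0],"xyz": [0.02,0,0.12],"grip": -1}
    - {"rotation": [0,0,0],"xyz": [0.02,0,0.12],"grip": -1}
    - {"rotation": [0,0,0],"xyz": [0,0,0],"grip": -1}

```text
time: 19.0
tcp_pos: [0.5972, -0.1922, 0.0772]
eef_rot: [-0.001, 0.588, 0.809, 0.0]
wrist_force: [1.9, -0.9, 4.2]
finger_gap: 0.004
grasp_force: 2.3
```

arm_command:
  rows:
    - {"rotation": [0,0,0],"xyz": [0,0,0.08],"grip": -1}
    - {"rotation": [0,0,0],"xyz": [0,0,0],"grip": -1}
    - {"rotation": [0,0,0],"xyz": [0,0,0],"grip": -1}

```text
time: 19.25
tcp_pos: [0.5971, -0.1922, 0.0763]
eef_rot: [-0.001, 0.588, 0.809, 0.0]
wrist_force: [1.9, 0.9, 4.7]
finger_gap: 0.005
grasp_force: 2.0
```

arm_command:
  rows:
    - {"rotation": [0,0,0],"xyz": [0,0,0.08],"grip": -1}
    - {"rotation": [0,0,0],"xyz": [0,0,0],"grip": -1}
    - {"rotation": [0,0,0],"xyz": [0,0,0],"grip": -1}

```text
time: 19.5
tcp_pos: [0.597, -0.1926, 0.0754]
eef_rot: [-0.001, 0.588, 0.809, 0.0]
wrist_force: [-0.9, 1.5, 4.3]
finger_gap: 0.006
grasp_force: 1.5
```

arm_command:
  rows:
    - {"rotation": [0,0,0],"xyz": [0,0,0.08],"grip": -1}
    - {"rotation": [0,0,0],"xyz": [0,0,0],"grip": -1}
    - {"rotation": [0,0,0],"xyz": [0,0,0],"grip": -1}

```text
time: 19.75
tcp_pos: [0.597, -0.193, 0.0746]
eef_rot: [-0.0, 0.588, 0.809, -0.0]
wrist_force: [0.9, 0.9, 2.3]
finger_gap: 0.004
grasp_force: 1.0
```

arm_command:
  rows:
    - {"rotation": [0,0,0],"xyz": [0,0,0.08],"grip": -1}
    - {"rotation": [0,0,0],"xyz": [0,0,0],"grip": -1}
    - {"rotation": [0,0,0],"xyz": [0,0,0],"grip": -1}

```text
time: 20.0
tcp_pos: [0.597, -0.1932, 0.0738]
eef_rot: [-0.0, 0.588, 0.809, -0.0]
wrist_force: [-0.2, -0.7, 1.8]
finger_gap: 0.004
grasp_force: 0.4
```

arm_command:
  rows:
    - {"rotation": [0,0,0],"xyz": [0,0,0.08],"grip": -1}
    - {"rotation": [0,0,0],"xyz": [0,0,0],"grip": -1}
    - {"rotation": [0,0,0],"xyz": [0,0,0],"grip": -1}

```text
time: 20.25
tcp_pos: [0.5971, -0.1932, 0.073]
eef_rot: [-0.0, 0.588, 0.809, -0.0]
wrist_force: [-1.1, -0.7, 0.2]
finger_gap: 0.007
grasp_force: 0.0
```

Force gone, so that is the snap. Now I feel for the stop.

arm_command:
  rows:
    - {"rotation": [0,0,0],"xyz": [0,0,0.08],"grip": -1}
    - {"rotation": [0,0,0],"xyz": [0,0,0],"grip": -1}
    - {"rotation": [0,0,0],"xyz": [0,0,0],"grip": -1}

```text
time: 20.5
tcp_pos: [0.5974, -0.1932, 0.0726]
eef_rot: [0.0, 0.588, 0.809, -0.0]
wrist_force: [-0.1, -0.3, 0.1]
finger_gap: 0.005
grasp_force: 0.1
```

arm_command:
  rows:
    - {"rotation": [0,0,0],"xyz": [0,0,0.08],"grip": -1}
    - {"rotation": [0,0,0],"xyz": [0,0,0],"grip": -1}
    - {"rotation": [0,0,0],"xyz": [0,0,0],"grip": -1}

```text
time: 20.75
tcp_pos: [0.5975, -0.1932, 0.0721]
eef_rot: [0.0, 0.588, 0.809, -0.0]
wrist_force: [0.1, -1.1, 2.1]
finger_gap: 0.005
grasp_force: 0.9
```

arm_command:
  rows:
    - {"rotation": [0,0,0],"xyz": [0,0,0.06],"grip": -1}
    - {"rotation": [0,0,0],"xyz": [0,0,0],"grip": -1}
    - {"rotation": [0,0,0],"xyz": [0,0,0],"grip": -1}

```text
time: 21.0
tcp_pos: [0.5976, -0.1932, 0.0718]
eef_rot: [0.0, 0.588, 0.809, -0.0]
wrist_force: [-2.2, 0.7, 4.9]
finger_gap: 0.004
grasp_force: 2.4
```

arm_command:
  rows:
    - {"rotation": [0,0,0],"xyz": [0,0,-1],"grip": -1}
    - {"rotation": [0,0,0],"xyz": [0,0,-3],"grip": -1}
    - {"rotation": [0,0,0],"xyz": [0,0,-4],"grip": -1}
    - {"rotation": [0,0,0],"xyz": [0,0,-2],"grip": -1}
    - {"rotation": [0,0,0],"xyz": [1,-0.8,0],"grip": -1}

```text
time: 21.42
tcp_pos: [0.5912, -0.1885, 0.1788]
eef_rot: [0.006, 0.588, 0.809, 0.001]
wrist_force: [-0.2, 1.0, 0.7]
finger_gap: 0.004
grasp_force: 0.0
```

arm_command:
  rows:
    - {"rotation": [0,0,0],"xyz": [2.5,-2.1,0],"grip": -1}
    - {"rotation": [0,0,0],"xyz": [2.5,-2.1,0],"grip": -1}
    - {"rotation": [0,0,0],"xyz": [2.5,-2.1,0],"grip": -1}
    - {"rotation": [0,0,0],"xyz": [1.5,-1.3,0],"grip": -1}
    - {"rotation": [0,0,-6.7],"xyz": [0,0,0],"grip": -1}

```text
time: 21.83
tcp_pos: [0.4834, -0.1217, 0.1709]
eef_rot: [-0.001, 0.539, 0.842, -0.0]
wrist_force: [0.2, -0.1, 0.2]
finger_gap: 0.003
grasp_force: 0.0
```

arm_command:
  rows:
    - {"rotation": [0,0,-6.7],"xyz": [0,0,0],"grip": -1}
    - {"rotation": [0,0,-6.7],"xyz": [0,0,0],"grip": -1}
    - {"rotation": [0,0,-6.7],"xyz": [0,0,0],"grip": -1}
    - {"rotation": [0,0,-6.7],"xyz": [0,0,0],"grip": -1}
    - {"rotation": [0,0,-6.7],"xyz": [0,0,0],"grip": -1}

```text
time: 22.25
tcp_pos: [0.4865, -0.1239, 0.1716]
eef_rot: [0.0, 0.271, 0.963, 0.0]
wrist_force: [-0.2, 0.6, -0.3]
finger_gap: 0.008
grasp_force: 0.0
```

arm_command:
  rows:
    - {"rotation": [0,0,-6.7],"xyz": [0,0,0],"grip": -1}
    - {"rotation": [0,0,-6.7],"xyz": [0,0,0],"grip": -1}
    - {"rotation": [0,0,-6.6],"xyz": [0,0,0],"grip": -1}
    - {"rotation": [0,0,0],"xyz": [0,0,0],"grip": -1}
    - {"rotation": [0,0,0],"xyz": [0,0,0],"grip": -1}

```text
time: 22.67
tcp_pos: [0.4866, -0.1239, 0.1715]
eef_rot: [0.0, 0.104, 0.995, 0.0]
wrist_force: [-0.6, -0.1, 0.2]
finger_gap: 0.004
grasp_force: 0.0
```

```bash
python3 -c "
from h import *
rz(168)"
```

```text
r 96.5 tang -0.0 z 171.5 mm F [-0.6 -0.1  0.2] toolx.u 1.0 tooly.u 0.0 gap 0.0037536336788252024 t 22.6667 q6 -1.77
```

arm_command:
  rows:
    - {"rotation": [0,0,0],"xyz": [0,0,2],"grip": -1}
    - {"rotation": [0,0,0],"xyz": [0,0,3],"grip": -1}
    - {"rotation": [0,0,0],"xyz": [0,0,1.8],"grip": -1}
    - {"rotation": [0,0,0],"xyz": [0,0,0.4],"grip": -1}
    - {"rotation": [0,0,0],"xyz": [0,0,0],"grip": -1}

```text
time: 23.08
tcp_pos: [0.4853, -0.1234, 0.0979]
eef_rot: [-0.002, 0.104, 0.995, 0.001]
wrist_force: [0.0, -0.1, 0.9]
finger_gap: 0.006
grasp_force: 0.0
```

arm_command:
  rows:
    - {"rotation": [0,0,0],"xyz": [-0.4,0,0],"grip": -1}
    - {"rotation": [0,0,0],"xyz": [-0.4,0,0],"grip": -1}
    - {"rotation": [0,0,0],"xyz": [-0.4,0,0],"grip": -1}
    - {"rotation": [0,0,0],"xyz": [-0.4,0,0],"grip": -1}
    - {"rotation": [0,0,0],"xyz": [-0.4,0,0],"grip": -1}

```text
time: 23.5
tcp_pos: [0.507, -0.1285, 0.1002]
eef_rot: [0.0, 0.103, 0.995, -0.0]
wrist_force: [-2.1, 0.1, 0.7]
finger_gap: 0.006
grasp_force: 1.2
```

arm_command:
  rows:
    - {"rotation": [0,0,0],"xyz": [-0.3,0,0],"grip": -1}
    - {"rotation": [0,0,0],"xyz": [-0.4,0,0.1],"grip": -1}
    - {"rotation": [0,0,0],"xyz": [-0.4,0,0.15],"grip": -1}
    - {"rotation": [0,0,0],"xyz": [0,0,0],"grip": -1}

```text
time: 23.83
tcp_pos: [0.5169, -0.1305, 0.0962]
eef_rot: [-0.001, 0.103, 0.995, -0.0]
wrist_force: [-3.2, -2.4, 1.8]
finger_gap: 0.006
grasp_force: 1.5
```

```bash
python3 -c "
from h import *
rz(168)"
```

```text
r 65.5 tang 0.1 z 96.2 mm F [-3.2 -2.4  1.8] toolx.u 1.0 tooly.u 0.004 gap 0.00574607132025888 t 23.8333 q6 -1.76
```

arm_command:
  rows:
    - {"rotation": [0,0,0],"xyz": [-0.22,0,0.14],"grip": -1}
    - {"rotation": [0,0,0],"xyz": [-0.22,0,0.14],"grip": -1}
    - {"rotation": [0,0,0],"xyz": [-0.22,0,0.2],"grip": -1}
    - {"rotation": [0,0,0],"xyz": [-0.22,0,0.2],"grip": -1}
    - {"rotation": [0,0,0],"xyz": [0,0,0],"grip": -1}

```text
time: 24.25
tcp_pos: [0.525, -0.1321, 0.0893]
eef_rot: [-0.001, 0.103, 0.995, 0.0]
wrist_force: [-5.4, -0.9, 2.0]
finger_gap: 0.004
grasp_force: 2.6
```

arm_command:
  rows:
    - {"rotation": [0,0,0],"xyz": [-0.16,0,0.22],"grip": -1}
    - {"rotation": [0,0,0],"xyz": [-0.16,0,0.22],"grip": -1}
    - {"rotation": [0,0,0],"xyz": [-0.1,0,0.2],"grip": -1}
    - {"rotation": [0,0,0],"xyz": [0,0,0],"grip": -1}

```text
time: 24.58
tcp_pos: [0.529, -0.1328, 0.083]
eef_rot: [-0.001, 0.103, 0.995, 0.0]
wrist_force: [-5.5, -0.9, 3.9]
finger_gap: 0.008
grasp_force: 2.7
```

```bash
python3 -c "
from h import *
rz(168)"
```

```text
r 53.2 tang -0.1 z 83.0 mm F [-5.5 -0.9  3.9] toolx.u 1.0 tooly.u 0.004 gap 0.007617443342530485 t 24.5833 q6 -1.76
```

arm_command:
  rows:
    - {"rotation": [0,0,0],"xyz": [-0.05,0,0.13],"grip": -1}
    - {"rotation": [0,0,0],"xyz": [-0.05,0,0.13],"grip": -1}
    - {"rotation": [0,0,0],"xyz": [0,0,0.1],"grip": -1}
    - {"rotation": [0,0,0],"xyz": [0,0,0],"grip": -1}

```text
time: 24.92
tcp_pos: [0.5306, -0.1331, 0.0798]
eef_rot: [-0.0, 0.103, 0.995, 0.0]
wrist_force: [-4.5, 0.9, 2.9]
finger_gap: 0.003
grasp_force: 2.2
```

arm_command:
  rows:
    - {"rotation": [0,0,0],"xyz": [0,0,0.1],"grip": -1}
    - {"rotation": [0,0,0],"xyz": [0,0,0.1],"grip": -1}
    - {"rotation": [0,0,0],"xyz": [0,0,0],"grip": -1}

```text
time: 25.17
tcp_pos: [0.5311, -0.1332, 0.0779]
eef_rot: [0.001, 0.103, 0.995, 0.0]
wrist_force: [-1.5, 0.2, 1.3]
finger_gap: 0.004
grasp_force: 1.1
```

arm_command:
  rows:
    - {"rotation": [0,0,0],"xyz": [0,0,0.08],"grip": -1}
    - {"rotation": [0,0,0],"xyz": [0,0,0],"grip": -1}
    - {"rotation": [0,0,0],"xyz": [0,0,0],"grip": -1}

```text
time: 25.42
tcp_pos: [0.5312, -0.1332, 0.0773]
eef_rot: [0.001, 0.103, 0.995, -0.0]
wrist_force: [-0.1, -0.3, 1.2]
finger_gap: 0.003
grasp_force: 0.6
```

arm_command:
  rows:
    - {"rotation": [0,0,0],"xyz": [0,0,0.08],"grip": -1}
    - {"rotation": [0,0,0],"xyz": [0,0,0],"grip": -1}
    - {"rotation": [0,0,0],"xyz": [0,0,0],"grip": -1}

```text
time: 25.67
tcp_pos: [0.531, -0.1332, 0.0764]
eef_rot: [0.0, 0.103, 0.995, -0.0]
wrist_force: [0.6, 0.2, -0.2]
finger_gap: 0.002
grasp_force: 0.4
```

arm_command:
  rows:
    - {"rotation": [0,0,0],"xyz": [0,0,0.08],"grip": -1}
    - {"rotation": [0,0,0],"xyz": [0,0,0],"grip": -1}
    - {"rotation": [0,0,0],"xyz": [0,0,0],"grip": -1}

```text
time: 25.92
tcp_pos: [0.5304, -0.1331, 0.0753]
eef_rot: [-0.0, 0.103, 0.995, 0.0]
wrist_force: [0.4, -0.2, 0.5]
finger_gap: 0.002
grasp_force: 0.4
```

arm_command:
  rows:
    - {"rotation": [0,0,0],"xyz": [0,0,0.08],"grip": -1}
    - {"rotation": [0,0,0],"xyz": [0,0,0],"grip": -1}
    - {"rotation": [0,0,0],"xyz": [0,0,0],"grip": -1}

```text
time: 26.17
tcp_pos: [0.5306, -0.1331, 0.0749]
eef_rot: [-0.0, 0.103, 0.995, 0.0]
wrist_force: [-1.5, 0.3, 2.8]
finger_gap: 0.008
grasp_force: 1.3
```

arm_command:
  rows:
    - {"rotation": [0,0,0],"xyz": [0,0,0.08],"grip": -1}
    - {"rotation": [0,0,0],"xyz": [0,0,0],"grip": -1}
    - {"rotation": [0,0,0],"xyz": [0,0,0],"grip": -1}

```text
time: 26.42
tcp_pos: [0.5306, -0.1332, 0.0745]
eef_rot: [-0.0, 0.103, 0.995, 0.0]
wrist_force: [-2.2, 0.1, 7.2]
finger_gap: 0.003
grasp_force: 3.2
```

arm_command:
  rows:
    - {"rotation": [0,0,0],"xyz": [0,0,0.06],"grip": -1}
    - {"rotation": [0,0,0],"xyz": [0,0,0],"grip": -1}
    - {"rotation": [0,0,0],"xyz": [0,0,0],"grip": -1}

```text
time: 26.67
tcp_pos: [0.5307, -0.1332, 0.0743]
eef_rot: [-0.0, 0.103, 0.995, -0.0]
wrist_force: [-3.4, 1.7, 9.3]
finger_gap: 0.006
grasp_force: 4.5
```

Stop reached on the third clip as well. I rise, back away and look.

arm_command:
  rows:
    - {"rotation": [0,0,0],"xyz": [0,0,-1],"grip": -1}
    - {"rotation": [0,0,0],"xyz": [0,0,-3],"grip": -1}
    - {"rotation": [0,0,0],"xyz": [0,0,-4],"grip": -1}
    - {"rotation": [0,0,0],"xyz": [0,0,-4],"grip": -1}
    - {"rotation": [0,0,0],"xyz": [0,-3,-2],"grip": -1}

```text
time: 27.08
tcp_pos: [0.5271, -0.16, 0.219]
eef_rot: [0.003, 0.101, 0.995, 0.0]
wrist_force: [0.9, -1.1, 1.2]
finger_gap: 0.005
grasp_force: 0.0
```

arm_command:
  rows:
    - {"rotation": [0,0,0],"xyz": [0,-4,0],"grip": -1}
    - {"rotation": [0,0,0],"xyz": [0,-4,0],"grip": -1}
    - {"rotation": [0,0,0],"xyz": [0,-3,0],"grip": -1}
    - {"rotation": [0,0,0],"xyz": [0,0,0],"grip": -1}
    - {"rotation": [0,0,0],"xyz": [0,0,0],"grip": -1}

```text
time: 27.5
tcp_pos: [0.5015, -0.2716, 0.2133]
eef_rot: [-0.0, 0.104, 0.995, 0.0]
wrist_force: [-0.2, 0.4, -0.5]
finger_gap: 0.005
grasp_force: 0.0
```

```bash
python3 - <<'E'
from h import *
rz(168);out=[]
for c in("side","wrist"):
    i=arm.camera_info(c);im=arm.read_camera(c)[...,::-1];p=pix(i,[*C,.07])[0].astype(int);print(p)
    p=np.clip(p,[70,70],[570,410]);out.append(cv2.resize(im[p[1]-65:p[1]+65,p[0]-65:p[0]+65],(395,395),interpolation=2))
cv2.imwrite("pics/end.png",np.hstack(out))
E
```

```text
r 51.2 tang 141.3 z 213.3 mm F [-0.2  0.4 -0.5] toolx.u 1.0 tooly.u 0.001 gap 0.0051830074448566636 t 27.5 q6 -2.0
[337 188]
[474 279]
```

View pics/end.png

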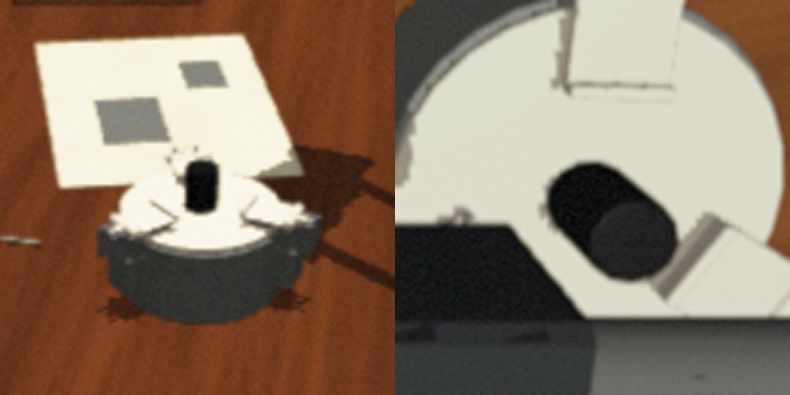

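The side crop shows the 48 and 168 degree clips flat and the lid home. The -72 degree clip is behind the knob, near (333,174), so I check it from the top camera.

```bash
python3 - <<'E'
from h import *
u=np.array([np.cos(np.radians(-72)),np.sin(np.radians(-72))])
i=arm.camera_info("side");print('shut end',pix(i,[*(C+.034*u),.074]),'open end',pix(i,[*(C+.073*u),.107]))
i=arm.camera_info("top");im=arm.read_camera("top")[...,::-1];p=pix(i,[*C,.07])[0].astype(int);print(p)
cv2.imwrite("pics/end2.png",cv2.resize(im[p[1]-55:p[1]+55,p[0]-65:p[0]+65],None,fx=5,fy=5,interpolation=2))
E
```

```text
shut end [[335.41699001 179.57741779]] open end [[333.04117989 159.13548009]]
[465 237]
```

View pics/end2.png

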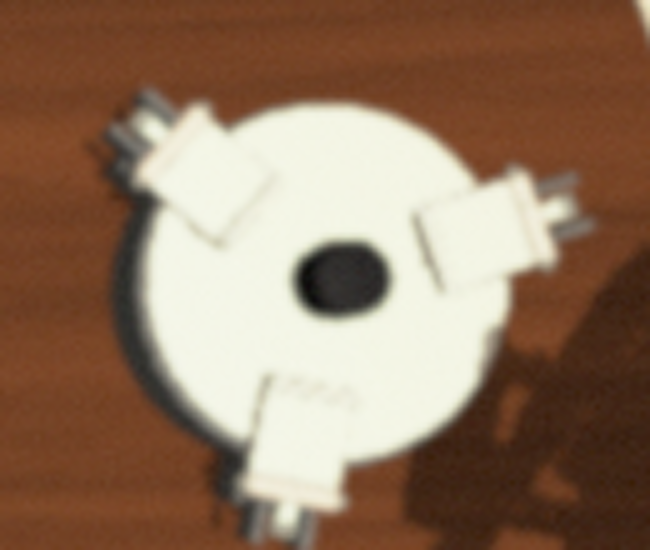

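The top view shows all three clips flat over the lid rim at (205,175), (485,232) and (300,440) in the crop, with the knob centred. Handing in.

```bash
python3 -c "
from cell import arm
print(arm.sign_off())"
```

```text
the job is handed in; nothing more can be done
None
```

The lid is home in the tub and all three clips are snapped shut; I handed the job in at about 28 s, the highest wrist force I read while pressing a clip was about 10 N, and I kept clear of the petri dish, needle and vial.

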